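# Close up the carver's tool chest

### The job

Close up the carver's tool chest: push both open drawers fully home, and push the lid down until it is fully shut. Do it with the fingertips from outside, take hold of nothing, slam nothing, and touch none of the tools, trays or lining inside the chest. Leave everything else on the bench where it is.

Things in the scene. Friction and masses are not known exactly. Their poses are not given: they have to be found in the camera images.
- chest: wooden tool chest, fixed, 190 mm deep (x) x 360 wide (y) x 140 high without lid. Origin: centre of its underside; x points level from its front (drawer side, towards the robot) to its back, y to its left as the robot sees it, z up. Two drawers side by side under the top till; the wide one below is already shut. All fronts are flush with the carcass front when shut
- drawer_left (a joint): how far the left drawer (+y side) stands out of the chest, m; 0 = fully home against its stop. It slides along the chest's x axis, stays where it is left, and takes about 2 to 4 N to move
- drawer_right (a joint): the same for the right drawer (-y side)
- drawer_left_face (a point): middle of the outer face of the left drawer's front, which is 158 mm wide, 36 mm high (from 66 to 102 mm above the bench), 14 mm thick, upright and flat; its brass pull is flush. Moves with the drawer
- drawer_right_face (a point): the same for the right drawer
- lid (a joint): opening angle of the lid, rad; 0 = shut, flat on the rim of the chest; starts about half open. Stiff (torque) hinges hold the lid at any angle: it does not fall by itself and must be pushed all the way; about 2 to 6 N at its free edge
- lid_hinge (a point): middle of the hinge axis, along the top of the back of the chest (95 mm behind its centre, 140 mm above the bench); the axis runs along the chest's y
- lid_edge (a point): middle of the lid's free edge, on its outer face. The lid: flat board, 194 mm from hinge axis to free edge, 364 mm wide, 14 mm thick; the hinge axis lies in the plane of its inner face. Open, it rises from the hinge and leans forward over the chest; its outer face (carved half sun) looks up and back, away from the robot
- left_tray: cork tray with four knives filling the left drawer to 3 mm behind its 14 mm thick front; its top parts stay 9 mm below the top of that front; origin = origin of the left drawer (bottom middle of the outer face of its front)
- right_tray: grey felt tray with three stones filling the right drawer in the same way; origin = bottom middle of the outer face of the right drawer's front
- till_gouges: seven small gouges on two rests in the open top till of the chest, under the lid; origin = origin of the chest
- lid_lining: cork lining, 160 x 326 x 3 mm, on the underside (inner face) of the lid; origin on the hinge axis
- mallet: turned carver's mallet, loose, standing head down, 92 mm across, 247 mm tall; origin at centre of its underside
- gouge_front: dark-handled carving gouge, loose, 240 x 26 mm, lying on the bench just in front of the chest, lower (26 mm) than the drawers; origin under its middle
- gouge_side: brown-handled carving gouge, loose, 260 x 28 mm, lying on the bench; origin under its middle
- oil_tin: green-banded oil tin, loose, 70 mm across, 120 mm tall, standing beside the chest; origin at centre of its underside
- slipstone: reddish sharpening stone, loose, 100 x 45 x 16 mm, lying on the bench; origin at centre of its underside
- stain_tin: red-banded metal tin, loose, 106 mm across, 128 mm tall; origin at centre of its underside

How it is judged:
At the end, for the whole second after the job is handed in: Both drawers stand out less than 4 mm and the lid is within 0.03 rad (6 mm at its free edge) of shut, all at rest; every loose thing on the bench is within 25 mm of where it was (value of joint each of drawer_left, drawer_right below 0.004 m and value of joint lid below 0.03 rad and velocity of joint drawer_left between -0.01 and 0.01 m/s and velocity of joint drawer_right between -0.01 and 0.01 m/s and velocity of joint lid between -0.05 and 0.05 rad/s and distance of each of mallet, gouge_front, gouge_side, oil_tin, slipstone, stain_tin from where it was at the start of the episode below 0.025 m); the robot touches nothing.
It fails at once if the lid is slammed: it turns shut faster than 2 rad/s (0.39 m/s at its edge) within 0.25 rad of shut (value of joint lid below 0.25 rad and velocity of joint lid below -2 rad/s).
It fails at once if a drawer is slammed: it moves in faster than 0.5 m/s (velocity of joint any of drawer_left, drawer_right below -0.5 m/s).
It fails at once if the inside of the chest is touched: trays, tools in the till or the lid's lining (as in pinching a drawer front or the lid's edge) (contact force between any of the arm, the fingers and left_tray above 0.5 N or contact force between any of the arm, the fingers and right_tray above 0.5 N or contact force between any of the arm, the fingers and till_gouges above 0.5 N or contact force between any of the arm, the fingers and lid_lining above 0.5 N).
It fails at once if a loose thing on the bench is lifted, carried, knocked over or moved more than 25 mm (not (distance of mallet from where it was at the start of the episode below 0.025 m) or not (distance of gouge_front from where it was at the start of the episode below 0.025 m) or not (distance of gouge_side from where it was at the start of the episode below 0.025 m) or not (distance of oil_tin from where it was at the start of the episode below 0.025 m) or not (distance of slipstone from where it was at the start of the episode below 0.025 m) or not (distance of stain_tin from where it was at the start of the episode below 0.025 m)).
It also fails if it takes over 51 s, if anything falls off the work surface, if the arm or the gripper's body presses on something with over 40 N, if the wrist force passes 120 N, or if a joint passes its speed limit or range.

### The arm

A 6-joint arm with a two-finger parallel gripper is mounted at the origin on the work surface. World frame = base frame: x ahead of the robot, y to its left, z up, the work surface at z = 0. Lengths are in m, angles in rad, forces in N, time in s.
With the tool pointing down it reaches from about 0.25 to 0.775 m from the base axis. Payload 4 kg.
Tool frame: the origin (TCP) lies at the very end of the fingers, on their centre line; the grasp point (between the pads) lies 19 mm behind it; z points along the fingers, y is the line along which they close (so a half turn about z gives the same grasp; the last joint's range is limited). The gripper opens to 85 mm and grips with 20 to 120 N. Pads are 22 mm wide; open, the fingers measure 114 mm over their backs; the gripper's body (76 mm by 85 mm) begins 54 mm behind the grasp point. The pads swing forward as they close: fully open they stand 13 mm farther back than shut.
Start: joints at [1.123, 0.087, 1.371, -0, 1.684, -0.103], TCP at [0.186, 0.518, 0.231] pointing down, gripper open.
Joint ranges: [-3.1, 3.1], [-0.76, 2.03], [0.27, 2.55], [-1.08, 4.22], [0.17, 2.65], [-2.57, 2.57]. Speed limits (rad/s): [2.79, 2.79, 3.14, 3.14, 3.14, 3.14].

### API

Orientations are given as a unit quaternion [x, y, z, w].
In Python, from cell import manip gives the robot as it stands.
- The arm moves only by the tool jog_arm, never from a script. Its argument "moves" is text: rows parted by semicolons, each of 7 numbers parted by spaces: the opening, from 0 (shut) to 1 (fully open), then the shift along the world's x, y, z scaled (see below), then the turn, a rotation vector about the world's x, y, z scaled (see below). A call has exactly 5 rows; each row shifts and turns the commanded pose from where the row before left it; what a row does not reach is not made up. The controller multiplies each number of a shift by 0.03 m and each number of a turn by 30 degrees. A row lasts 1/10 s, in which the tool goes at most 50 mm and 8.59 degrees, less where a joint would pass 70% of its speed; a pose out of reach is approached as far as the arm can. A call with a number of a shift or a turn outside -1 to 1 is refused whole. A call with a gripper value outside its range is refused whole. The fingers move at their own pace and stop on an object; "newtons" is the grip in N (left out, the last holds). Time passes only in rows, so rows that do not move let the fingers close, or fill a call up. It gives the time, the measured TCP pose, the force, the opening and the grip force at its end, in the units of the state.
- manip.sense(): the state, without advancing time (a new reading comes with each control period).
- manip.grab_frame(name): name is "side" or "top" or "wrist"; returns the picture (480x640x3 uint8, red, green, blue); there is no depth.
- manip.get_calibration(name): a dict with "intrinsics" (3x3 intrinsics, pixels), "origin" and "attitude" of the camera in the world. Camera axes: x right, y down, z forward; pixel columns grow to the right and rows downward; lengths in m; the calibration is good to about 2 mm. A picture is of the moment at which its call begins: read the wrist's pose just before it. get_calibration takes no time and is no camera call; for the wrist camera it gives the pose at the moment of the call.
- manip.close_job(): hands the job in; it is judged then, once.
The state is a dict: "t": time; "joint_pos": joint angles; "dq": joint speeds; "tau": joint torques, N m; "ee_pos": TCP position; "ee_rot": TCP orientation; "force": force on the tool from outside, world axes, zero at the start; "ft_torque": the same for the moment, N m; "gripper_width": finger opening in m; "grasp_force": force on a finger pad.
Only numpy, scipy, OpenCV 4.12 (cv2) and the standard library are available. Lean on these libraries where they do the work, as an engineer would, in place of code of your own. Each camera call takes 0.05 s, during which the arm holds its last target. There are 200 camera calls.

## Working session

There is one attempt and no reset: what is moved stays moved. The work goes in short steps, Python scripts to look and compute and a tool call to move; the robot and the scene stay as the last step left them, time stands still between calls to the robot, and variables do not carry over. Pictures are saved under pics/ and viewed, at most 10 in all, crops included, and the job is handed in when it is done.

Besides the shell and the picture viewer there is one more tool, called after ">>>" as name(argument=value, ...) on one line, values as JSON. jog_arm: Moves the arm, as the interface text tells. Its arguments: {"type":"object","properties":{"moves":{"type":"string"},"newtons":{"type":"number"}},"required":["moves"]}

```bash
mkdir -p pics
python3 - <<'E'
from cell import manip
import cv2
for n in("side","top"):
    cv2.imwrite(f"pics/{n}0.png",manip.grab_frame(n)[:,:,::-1]); c=manip.get_calibration(n); print(n,c)
s=manip.sense();print(s["t"],s["ee_pos"],s["ee_rot"],s["force"])
E
```

```text
side {'intrinsics': array([[615.5447859 ,   0.        , 308.7484294 ],
       [  0.        , 615.5447859 , 236.23000096],
       [  0.        ,   0.        ,   1.        ]]), 'origin': array([ 0.16606928, -0.81403577,  0.98966841]), 'attitude': array([ 0.89551959, -0.23270829,  0.08597471, -0.36945888])}
top {'intrinsics': array([[559.54985623,   0.        , 312.44805577],
       [  0.        , 559.54985623, 234.79950008],
       [  0.        ,   0.        ,   1.        ]]), 'origin': array([ 0.42060299, -0.07358747,  1.51363106]), 'attitude': array([-0.70377569,  0.70801716, -0.0401272 ,  0.04244169])}
0.1 [0.18570898 0.5172077  0.23020316] [ 1.71530601e-01  9.85178232e-01 -1.01493326e-03 -2.73252669e-04] [-0.69303702 -0.80376201  0.79244542]
```

View pics/side0.png

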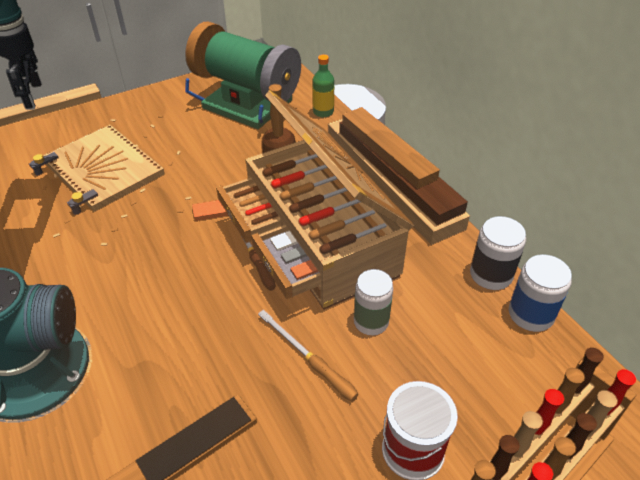

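View pics/top0.png

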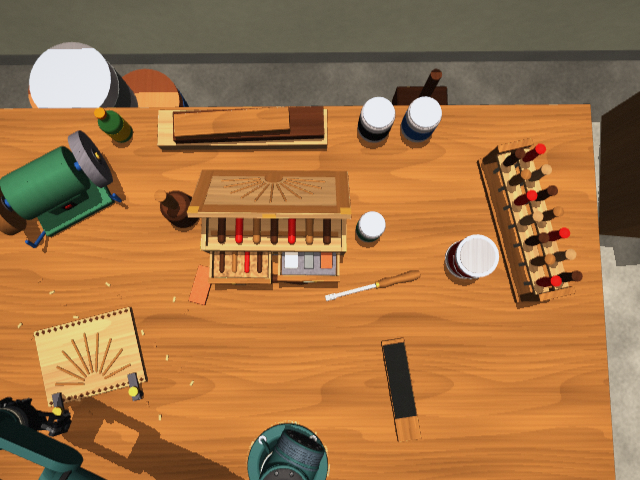

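The top view shows the chest at about cols 200–350, rows 170–290, with both drawers out, the lid leaning forward, the mallet at its left (178,208) and the oil tin at its right (371,226). I'll enlarge that area.

Run:
```python
import cv2
t=cv2.imread("pics/top0.png")[160:310,180:380]
cv2.imwrite("pics/topc.png",cv2.resize(t,None,fx=4,fy=4,interpolation=2))
t=cv2.imread("pics/side0.png")[80:320,190:430]
cv2.imwrite("pics/sidec.png",cv2.resize(t,None,fx=2.5,fy=2.5,interpolation=2))
```

```text
(no output)
```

View pics/topc.png

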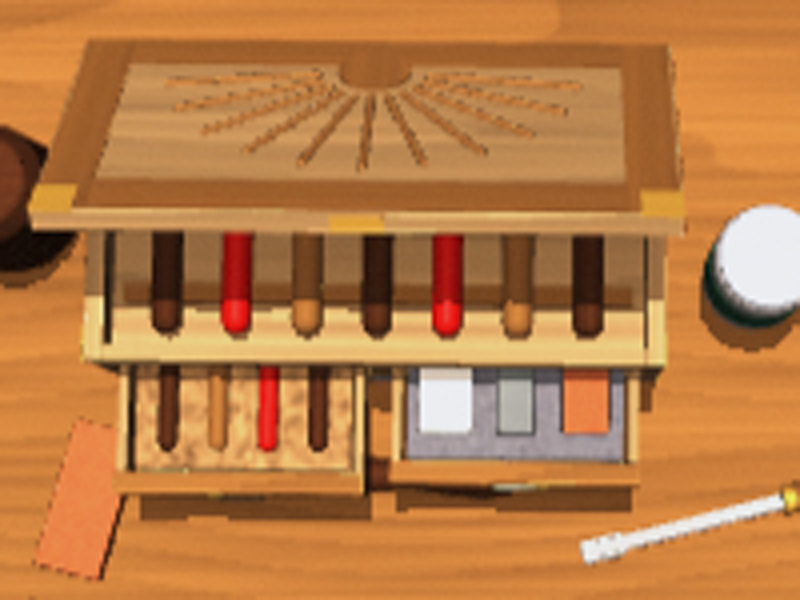

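View pics/sidec.png

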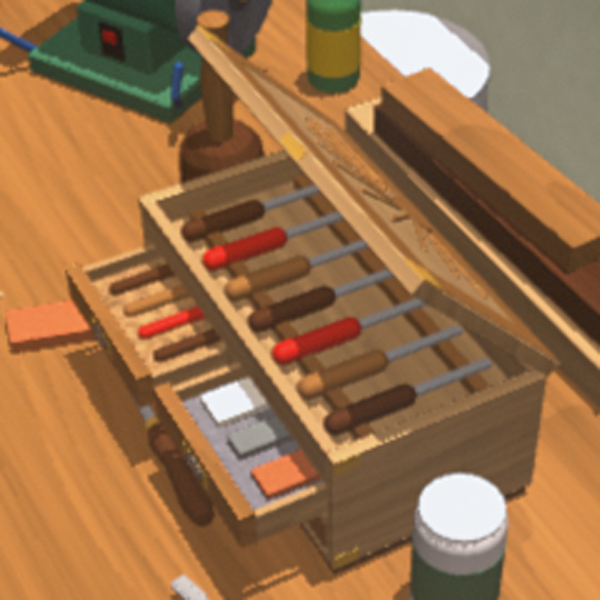

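```bash
cat > h.py <<'E'
import numpy as np
from cell import manip
from scipy.spatial.transform import Rotation as R
def ray(n,u,v):
    c=manip.get_calibration(n); d=R.from_quat(c["attitude"]).apply(np.linalg.solve(c["intrinsics"],[u,v,1])); return np.array(c["origin"]),d
def atz(n,u,v,z):
    o,d=ray(n,u,v); return o+d*(z-o[2])/d[2]
def proj(n,p):
    c=manip.get_calibration(n); q=c["intrinsics"]@R.from_quat(c["attitude"]).inv().apply(np.array(p)-c["origin"]); return q[:2]/q[2]
T=lambda x,y,z: atz("top",180+x/4,160+y/4,z)
S=lambda x,y,z: atz("side",190+x/2.5,80+y/2.5,z)
E
python3 - <<'E'
from h import *
np.set_printoptions(precision=4,suppress=True)
L=T(83,360,.14);Rr=T(664,366,.14); print("front rim",L,Rr,np.linalg.norm(L-Rr))
print("side rim", S(142,200,.14),S(328,465,.14))
for p in((118,492),(363,493),(392,485),(637,485)): print("dr",p,T(*p,.102))
print("dr side L",S(70,270,.102),S(148,378,.102),"R",S(155,388,.102),S(245,518,.102))
m=(L+Rr)/2; y=(L-Rr)/np.linalg.norm(L-Rr); x=np.array([y[1],-y[0],0]); C=m+.095*x; C[2]=0
print("C",C,"yaw",np.arctan2(x[1],x[0]))
B=lambda a,b,c:C+a*x+b*y+np.array([0,0,c])
for th in np.arange(.6,1.3,.1):
    # outer-face free edge
    def e(yy,o): return B(.095-.194*np.cos(th)+o*np.sin(th),yy,.14+.194*np.sin(th)+o*np.cos(th))
    f=lambda n,p:((proj(n,p)-([180,160] if n=="top" else [190,80]))*(4 if n=="top" else 2.5)).round()
    print(th.round(2),f("top",e(.182,.014)),f("top",e(-.182,.014)),f("side",e(.182,.014)),f("side",e(-.182,.014)), e(0,.014))
print("gouge front z.02",S(150,420,.013),S(200,520,.013)); print("mallet top",T(0,175,.0),S(213,18,.247), "oil",T(768,255,.12),S(462,505,.12))
E
```

```text
front rim [0.5458 0.2061 0.14  ] [ 0.5399 -0.1519  0.14  ] 0.35805927506453433
side rim [0.5496 0.2035 0.14  ] [ 0.5378 -0.1515  0.14  ]
dr (118, 492) [0.4658 0.1903 0.102 ]
dr (363, 493) [0.4643 0.0362 0.102 ]
dr (392, 485) [0.4692 0.0179 0.102 ]
dr (637, 485) [ 0.4683 -0.1362  0.102 ]
dr side L [0.4703 0.1908 0.102 ] [0.4734 0.0339 0.102 ] R [0.4735 0.0206 0.102 ] [ 0.4741 -0.1375  0.102 ]
C [0.6379 0.0255 0.    ] yaw -0.01647668489154179
0.6 [ 37. 274.] [682. 281.] [164.  70.] [380. 330.] [0.5807 0.0264 0.2611]
0.7 [ 32. 248.] [683. 254.] [176.  51.] [397. 309.] [0.5935 0.0262 0.2757]
0.8 [ 27. 219.] [685. 226.] [191.  33.] [416. 288.] [0.6077 0.026  0.2889]
0.9 [ 24. 188.] [686. 195.] [207.  15.] [436. 267.] [0.6232 0.0257 0.3007]
1.0 [ 20. 155.] [688. 161.] [224.  -1.] [458. 248.] [0.6398 0.0255 0.3108]
1.1 [ 18. 120.] [689. 127.] [242. -15.] [480. 231.] [0.6573 0.0252 0.3192]
1.2 [16. 85.] [690.  91.] [262. -28.] [504. 215.] [0.6756 0.0249 0.3259]
gouge front z.02 [0.4838 0.0706 0.013 ] [ 0.4717 -0.0532  0.013 ]
mallet top [0.6863 0.2938 0.    ] [0.665  0.2803 0.247 ] oil [ 0.6112 -0.2193  0.12  ] [ 0.6129 -0.2192  0.12  ]
```

Fit: the chest front is at x≈0.543, yaw about -1.3°. Drawer faces are at x≈0.468 and the lid is at ≈0.82 rad. One open-finger stroke at y≈0.027 can push both drawers, with the tool tilted 30° so the fingertips lead.

>>> jog_arm(moves="1 0.4 -1 0 0 0 0.123; 1 0.4 -1 0 0 0 0.123; 1 0.4 -1 0 0 0 0.123; 1 0.4 -1 0 0 0 0.123; 1 0.4 -1 0 0 0 0.123")

```text
t: 0.6
ee_pos: [0.246, 0.3662, 0.2307]
ee_rot: [0.01, 1.0, -0.0, -0.0]
force: [0.0, -0.3, -0.2]
gripper_width: 0.0853
grasp_force: 0.0
```

>>> jog_arm(moves="1 0.4 -1 0 0 -0.2 0; 1 0.4 -1 0 0 -0.2 0; 1 0.4 -1 0 0 -0.2 0; 1 0.4 -1 0 0 -0.2 0; 1 0.4 -1 0 0 -0.2 0")

```text
t: 1.1
ee_pos: [0.3061, 0.2165, 0.2313]
ee_rot: [0.011, 0.965, 0.003, 0.261]
force: [-0.2, -0.7, 0.1]
gripper_width: 0.0852
grasp_force: 0.0
```

>>> jog_arm(moves="1 0.4 -1 0 0 0 0; 1 0.4 -1 0 0 0 0; 1 0.4 -1 0 0 0 0; 1 0.4 -1 0 0 0 0; 1 0.4 -1 0 0 0 0")

```text
t: 1.6
ee_pos: [0.3657, 0.0666, 0.2311]
ee_rot: [0.011, 0.966, 0.003, 0.259]
force: [0.7, 0.6, 0.3]
gripper_width: 0.0853
grasp_force: 0.0
```

>>> jog_arm(moves="1 0.1 -0.26 -1 0 0 0; 1 0.1 -0.26 -1 0 0 0; 1 0.1 -0.26 -1 0 0 0; 1 0.1 -0.26 -1 0 0 0; 1 0.1 -0.26 -1 0 0 0")

```text
t: 2.1
ee_pos: [0.3805, 0.0282, 0.0797]
ee_rot: [0.011, 0.966, 0.003, 0.259]
force: [-0.1, 0.2, 0.1]
gripper_width: 0.0856
grasp_force: 0.0
```

>>> jog_arm(moves="1 0.5 0 -0.4 0 0 0; 1 0.5 0 0 0 0 0; 1 0.5 0 0 0 0 0; 1 0.3 0 0 0 0 0; 1 0 0 0 0 0 0")

```text
t: 2.6
ee_pos: [0.4353, 0.0286, 0.0691]
ee_rot: [0.011, 0.966, 0.003, 0.258]
force: [-0.3, 0.0, -0.2]
gripper_width: 0.0853
grasp_force: 0.0
```

Run:
```python
from h import *
import cv2
s=manip.sense();print(s["t"],s["ee_pos"],s["force"],s["joint_pos"])
i=manip.grab_frame("side")[80:320,190:430]
cv2.imwrite("pics/s1.png",cv2.resize(i[:,:,::-1],None,fx=2.5,fy=2.5,interpolation=2))
```

```text
2.6 [0.43526643 0.02864999 0.06914417] [-0.34339752  0.01285391 -0.16569265] [-0.10332187 -0.45690772  2.24256315  0.06966952  0.8368988  -1.684454  ]
```

View pics/s1.png

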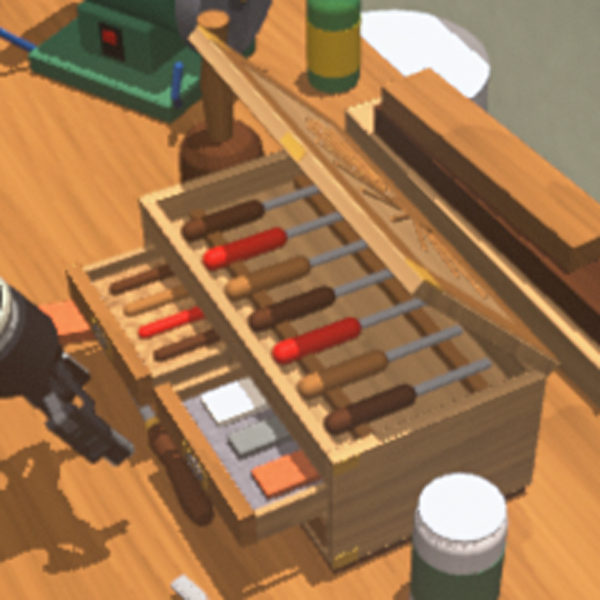

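The open fingers stand about 25 mm in front of both fronts, above the front gouge. Now I'll push.

>>> jog_arm(moves="1 0.3 0 0 0 0 0; 1 0.3 0 0 0 0 0; 1 0.3 0 0 0 0 0; 1 0.3 0 0 0 0 0; 1 0.3 0 0 0 0 0")

```text
t: 3.15
ee_pos: [0.4803, 0.0286, 0.0691]
ee_rot: [0.011, 0.966, 0.003, 0.258]
force: [-5.0, -0.5, 3.7]
gripper_width: 0.0855
grasp_force: 2.4
```

>>> jog_arm(moves="1 0.3 0 0 0 0 0; 1 0.3 0 0 0 0 0; 1 0.3 0 0 0 0 0; 1 0.3 0 0 0 0 0; 1 0.3 0 0 0 0 0")

```text
t: 3.65
ee_pos: [0.5254, 0.0281, 0.069]
ee_rot: [0.011, 0.966, 0.002, 0.258]
force: [-5.8, -2.5, 2.8]
gripper_width: 0.0849
grasp_force: 2.4
```

>>> jog_arm(moves="1 0.1 0 0 0 0 0; 1 0.1 0 0 0 0 0; 1 0.1 0 0 0 0 0; 1 0.1 0 0 0 0 0; 1 0.05 0 0 0 0 0")

```text
t: 4.15
ee_pos: [0.5382, 0.0284, 0.0689]
ee_rot: [0.011, 0.966, 0.003, 0.258]
force: [-4.4, -3.8, 1.5]
gripper_width: 0.0851
grasp_force: 2.1
```

>>> jog_arm(moves="1 0.05 0 0 0 0 0; 1 0.05 0 0 0 0 0; 1 0.05 0 0 0 0 0; 1 0.05 0 0 0 0 0; 1 0 0 0 0 0 0")

```text
t: 4.65
ee_pos: [0.5438, 0.0284, 0.0689]
ee_rot: [0.011, 0.966, 0.003, 0.258]
force: [-4.6, -2.8, 2.3]
gripper_width: 0.0853
grasp_force: 2.6
```

>>> jog_arm(moves="1 0.05 0 0 0 0 0; 1 0.05 0 0 0 0 0; 1 0.05 0 0 0 0 0; 1 0 0 0 0 0 0; 1 0 0 0 0 0 0")

```text
t: 5.15
ee_pos: [0.5443, 0.0284, 0.0685]
ee_rot: [0.01, 0.967, 0.002, 0.254]
force: [-35.3, -5.5, 23.7]
gripper_width: 0.0853
grasp_force: 17.7
```

Run:
```python
from h import *
import cv2
s=manip.sense();print(s["t"],s["ee_pos"],s["force"])
i=manip.grab_frame("side")[80:320,190:430]
cv2.imwrite("pics/s2.png",cv2.resize(i[:,:,::-1],None,fx=2.5,fy=2.5,interpolation=2))
```

```text
5.15 [0.54431465 0.02839724 0.06850791] [-35.2651737   -5.53111927  23.72251206]
```

View pics/s2.png

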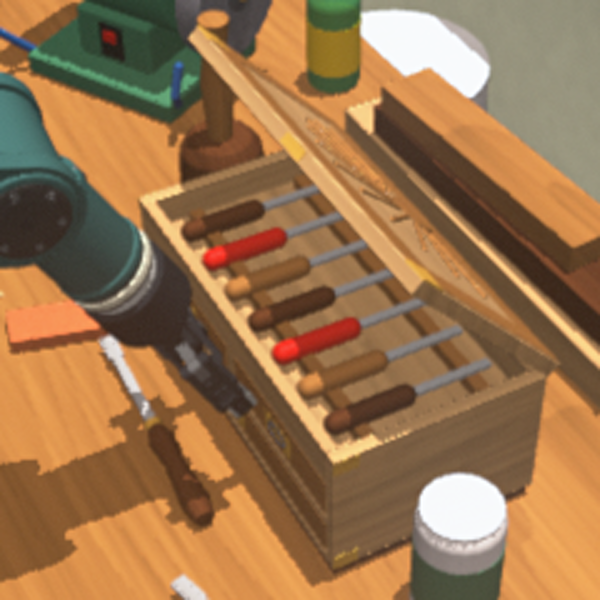

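Both drawers look flush, and the ~35 N at the stop is shared between the fingers (17.7 N on one pad). Next I'll retract, rise, set the tool upright and close the fingers, then come in over the lid.

>>> jog_arm(moves="1 -0.5 0 0 0 0 0; 1 -1 0 0 0 0 0; 1 -1 0 0.3 0 0 0; 1 -0.3 0 1 0 0 0; 0 0 0 1 0 0.2 0")

```text
t: 5.7
ee_pos: [0.458, 0.0297, 0.133]
ee_rot: [0.011, 0.979, 0.003, 0.202]
force: [0.6, 0.5, -0.2]
gripper_width: 0.0735
grasp_force: 0.0
```

>>> jog_arm(moves="0 0 0 1 0 0.2 0; 0 0 0 1 0 0.2 0; 0 0 0 1 0 0.2 0; 0 0 0 1 0 0.2 0; 0 0 0 1 0 0 0")

```text
t: 6.2
ee_pos: [0.4674, 0.0291, 0.2884]
ee_rot: [0.011, 1.0, 0.001, -0.001]
force: [0.7, 0.4, -0.2]
gripper_width: -0.0001
grasp_force: 0.0
```

>>> jog_arm(moves="0 0 0 1 0 0 0; 0 0 0 1 0 0 0; 0 0 0 0.5 0 0 0; 0 1 0 0 0 0 0; 0 1 0 0 0 0 0")

```text
t: 6.7
ee_pos: [0.5265, 0.0293, 0.3654]
ee_rot: [0.011, 1.0, 0.0, 0.003]
force: [0.8, 1.0, -0.7]
gripper_width: 0.0
grasp_force: 0.0
```

Run:
```python
from h import *
import cv2
s=manip.sense();print(s["t"],s["ee_pos"],s["ee_rot"],s["force"],s["gripper_width"])
i=manip.grab_frame("top")[160:310,180:380]
cv2.imwrite("pics/t3.png",cv2.resize(i[:,:,::-1],None,fx=4,fy=4,interpolation=2))
```

```text
6.7 [0.5264645  0.02927328 0.36543758] [1.09044794e-02 9.99935674e-01 4.78579857e-04 3.08408632e-03] [ 0.84407532  1.00445283 -0.68261036] 4.479076582679678e-05
```

>>> jog_arm(moves="0 1 0 0 0 0 0; 0 1 0 0 0 0 0; 0 1 0 0 0 0 0; 0 1 0 0 0 0 0; 0 0 0 0 0 0 0")

```text
t: 7.25
ee_pos: [0.6483, 0.029, 0.3588]
ee_rot: [0.011, 1.0, 0.001, -0.002]
force: [0.3, -0.5, -0.5]
gripper_width: 0.0001
grasp_force: 0.0
```

>>> jog_arm(moves="0 0 0 -0.6 0 0 0; 0 0 0 -0.6 0 0 0; 0 0 0 -0.6 0 0 0; 0 0 0 -0.3 0 0 0; 0 0 0 0 0 0 0")

```text
t: 7.75
ee_pos: [0.6441, 0.029, 0.2987]
ee_rot: [0.011, 1.0, 0.0, -0.001]
force: [0.0, -0.7, 0.4]
gripper_width: -0.0002
grasp_force: 0.0
```

Run:
```python
from h import *
import cv2
s=manip.sense();print(s["t"],s["ee_pos"],s["ee_rot"],s["force"],s["gripper_width"])
i=manip.grab_frame("side")[40:280,190:430]
cv2.imwrite("pics/s3.png",cv2.resize(i[:,:,::-1],None,fx=2.5,fy=2.5,interpolation=2))
print(proj("side",s["ee_pos"]))
np.set_printoptions(precision=3,suppress=True)
th=np.arange(.85,-.06,-.05)
for r in(.175,):
  P=np.c_[th,.734-r*np.cos(th)+.014*np.sin(th)+.011,.14+r*np.sin(th)+.014*np.cos(th)]
  print(np.c_[P,np.r_[[[0,0]],np.diff(P[:,1:],axis=0)/.03]])
```

```text
7.75 [0.64412235 0.02899181 0.29869908] [ 1.11896945e-02  9.99936384e-01  3.05555723e-04 -1.38783555e-03] [ 0.0362389  -0.65302967  0.3786189 ] -0.00021928720547264194
[322.77302645 128.26166441]
[[ 0.85   0.64   0.281  0.     0.   ]
 [ 0.8    0.633  0.275 -0.23  -0.181]
 [ 0.75   0.626  0.27  -0.221 -0.192]
 [ 0.7    0.62   0.263 -0.211 -0.203]
 [ 0.65   0.614  0.257 -0.2   -0.213]
 [ 0.6    0.608  0.25  -0.19  -0.223]
 [ 0.55   0.603  0.243 -0.178 -0.232]
 [ 0.5    0.598  0.236 -0.166 -0.241]
 [ 0.45   0.594  0.229 -0.154 -0.249]
 [ 0.4    0.589  0.221 -0.142 -0.256]
 [ 0.35   0.585  0.213 -0.129 -0.263]
 [ 0.3    0.582  0.205 -0.115 -0.269]
 [ 0.25   0.579  0.197 -0.102 -0.274]
 [ 0.2    0.576  0.188 -0.088 -0.279]
 [ 0.15   0.574  0.18  -0.074 -0.283]
 [ 0.1    0.572  0.171 -0.06  -0.286]
 [ 0.05   0.571  0.163 -0.045 -0.289]
 [-0.     0.57   0.154 -0.031 -0.291]
 [-0.05   0.57   0.145 -0.016 -0.292]]
```

View pics/s3.png

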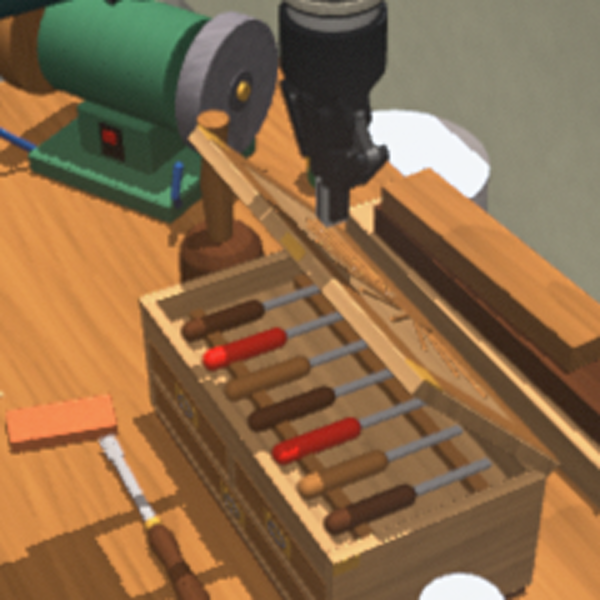

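Both drawers look flush and the fingertip (332,220) hovers just behind the lid's free edge. I'll follow the arc down.

>>> jog_arm(moves="0 -0.12 0 -0.26 0 0 0; 0 -0.12 0 -0.26 0 0 0; 0 -0.13 0 -0.28 0 0 0; 0 -0.22 0 -0.19 0 0 0; 0 -0.21 0 -0.2 0 0 0")

```text
t: 8.3
ee_pos: [0.6215, 0.0288, 0.2652]
ee_rot: [0.011, 1.0, 0.0, 0.002]
force: [3.5, 0.8, 1.3]
gripper_width: 0.0001
grasp_force: 1.8
```

>>> jog_arm(moves="0 -0.2 0 -0.21 0 0 0; 0 -0.19 0 -0.22 0 0 0; 0 -0.18 0 -0.23 0 0 0; 0 -0.17 0 -0.24 0 0 0; 0 -0.15 0 -0.25 0 0 0")

```text
t: 8.8
ee_pos: [0.5935, 0.0291, 0.2297]
ee_rot: [0.011, 1.0, 0.0, -0.0]
force: [1.1, 2.5, 3.0]
gripper_width: 0.0003
grasp_force: 1.6
```

>>> jog_arm(moves="0 -0.14 0 -0.26 0 0 0; 0 -0.13 0 -0.26 0 0 0; 0 -0.12 0 -0.27 0 0 0; 0 -0.1 0 -0.27 0 0 0; 0 -0.09 0 -0.28 0 0 0")

```text
t: 9.3
ee_pos: [0.5762, 0.0286, 0.1891]
ee_rot: [0.011, 1.0, -0.0, -0.001]
force: [-0.8, 2.1, 3.3]
gripper_width: 0.0002
grasp_force: 1.6
```

>>> jog_arm(moves="0 -0.05 0 -0.2 0 0 0; 0 -0.05 0 -0.2 0 0 0; 0 -0.04 0 -0.2 0 0 0; 0 -0.03 0 -0.2 0 0 0; 0 -0.02 0 -0.15 0 0 0")

```text
t: 9.8
ee_pos: [0.5707, 0.0284, 0.1606]
ee_rot: [0.011, 1.0, -0.0, -0.001]
force: [-1.5, 1.1, 2.6]
gripper_width: 0.0002
grasp_force: 1.5
```

>>> jog_arm(moves="0 -0.01 0 -0.08 0 0 0; 0 0 0 -0.08 0 0 0; 0 0 0 -0.05 0 0 0; 0 0 0 0 0 0 0; 0 0 0 0 0 0 0")

```text
t: 10.3
ee_pos: [0.5713, 0.0284, 0.1548]
ee_rot: [0.011, 1.0, -0.0, 0.0]
force: [-0.8, 0.4, -0.7]
gripper_width: -0.0004
grasp_force: 0.0
```

>>> jog_arm(moves="0 0 0 -0.05 0 0 0; 0 0 0 -0.05 0 0 0; 0 0 0 0 0 0 0; 0 0 0 0 0 0 0; 0 0 0 0 0 0 0")

```text
t: 10.8
ee_pos: [0.5713, 0.0284, 0.154]
ee_rot: [0.011, 1.0, -0.0, 0.001]
force: [-3.2, -0.7, 6.7]
gripper_width: -0.0003
grasp_force: 3.4
```

Firm contact at z=0.154, which is the shut height. One more nudge to confirm the stop, then lift off.

>>> jog_arm(moves="0 0 0 -0.05 0 0 0; 0 0 0 0 0 0 0; 0 0 0 0 0 0 0; 0 0 0 0 0 0 0; 0 0 0 0 0 0 0")

```text
t: 11.3
ee_pos: [0.5713, 0.0284, 0.154]
ee_rot: [0.011, 1.0, -0.0, 0.002]
force: [-4.8, 0.3, 11.0]
gripper_width: 0.0001
grasp_force: 5.7
```

>>> jog_arm(moves="0 0 0 0.3 0 0 0; 0 0 0 1 0 0 0; 0 0 0 1 0 0 0; 0 0 0 1 0 0 0; 0 0 0 1 0 0 0")

```text
t: 11.8
ee_pos: [0.571, 0.0286, 0.2806]
ee_rot: [0.011, 1.0, -0.0, 0.0]
force: [0.2, 0.1, 0.1]
gripper_width: -0.0002
grasp_force: 0.0
```

>>> jog_arm(moves="0 -1 0 1 0 0 0; 0 -1 0 0 0 0 0; 0 -1 0 0 0 0 0; 0 -1 0 0 0 0 0; 0 -1 0 0 0 0 0")

```text
t: 12.3
ee_pos: [0.4199, 0.0286, 0.3095]
ee_rot: [0.011, 1.0, -0.0, 0.0]
force: [-0.2, -0.2, -0.0]
gripper_width: -0.0002
grasp_force: 0.0
```

>>> jog_arm(moves="0 -1 0 0 0 0 0; 0 -1 0 0 0 0 0; 0 -1 0 0 0 0 0; 0 0 0 0 0 0 0; 0 0 0 0 0 0 0")

```text
t: 12.8
ee_pos: [0.331, 0.0286, 0.31]
ee_rot: [0.011, 1.0, -0.0, 0.001]
force: [0.6, 0.4, 0.2]
gripper_width: 0.0004
grasp_force: 0.0
```

Run:
```python
from h import *
import cv2
s=manip.sense();print(s["t"],s["ee_pos"],s["force"])
a,b=manip.grab_frame("side")[80:320,190:430],manip.grab_frame("top")[160:310,170:390]
cv2.imwrite("pics/s4.png",cv2.resize(a[:,:,::-1],None,fx=2.5,fy=2.5,interpolation=2))
cv2.imwrite("pics/t4.png",cv2.resize(b[:,:,::-1],None,fx=3.6,fy=3.6,interpolation=2))
```

```text
12.8 [0.33101323 0.02860829 0.31000837] [0.63544648 0.39973102 0.1597187 ]
```

View pics/s4.png

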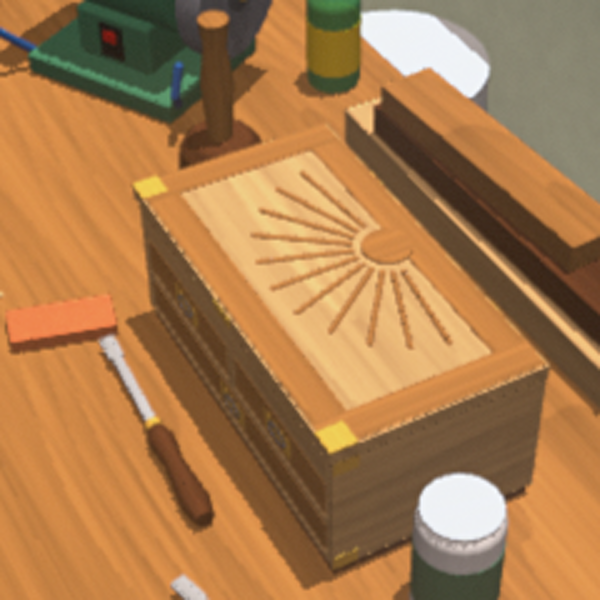

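View pics/t4.png

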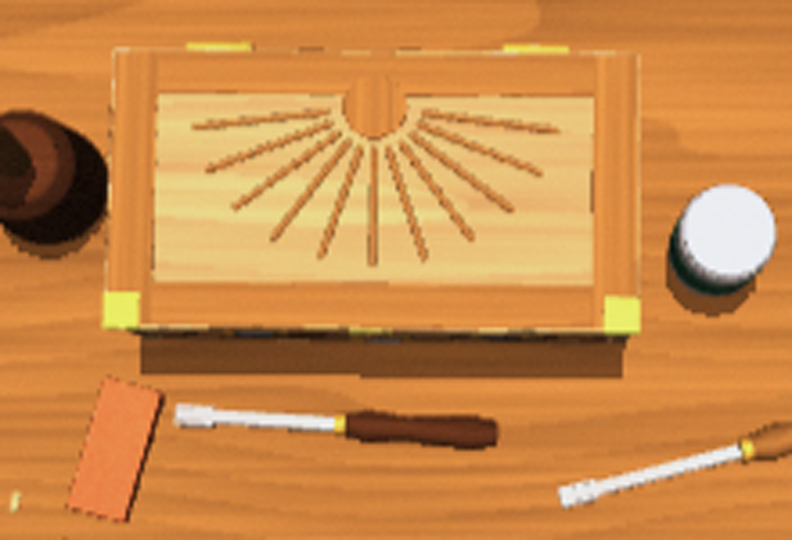

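The lid lies flat on the rim, both drawer fronts are flush, the loose things are where they were, and the arm is clear. I'm handing in.

```bash
python3 -c "
from cell import manip
print(manip.close_job())"
```

```text
the job is handed in; nothing more can be done
None
```

The chest is closed and the job is handed in: both drawers are home, the lid is shut, and in the last pictures nothing else on the bench had moved; the hand-in gave no verdict.

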